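# Find the screw tin on the shed shelf

### The job

Switch off the shelf's alarm by pressing the keypad's three buttons fully, one at a time, from the widest to the narrowest, and let each spring back. Then heft the three look-alike tins one by one from the robot's left to its right, lifting each at least 5 cm and standing it back upright where it stood, to find the heaviest, which is the one full of screws. Finish while holding that heaviest tin up in the gripper, upright and still, about 15 cm above the shelf, with the other two standing in their places and the padlock, latch plate, hinge and wooden box left alone.

Things in the scene. Friction and masses are not known exactly. Their poses are not given: they have to be found in the camera images.
- shelf: narrow aluminium shelf, fixed, 130 mm deep (its x) and 660 mm long (its y, which points to the robot's left give or take 0.15 rad); origin on the bench under its middle, its flat top 30 mm above the bench. The three tins stand in a row along its y, about 125 mm apart (each up to 12 mm off), the middle one near its centre.
- button_wide (a joint): press depth of the widest button (40 mm cap) of the keypad, in m: 0 up, 0.006 fully down; it counts as pressed beyond 0.004 and as up below 0.002. Springs back by itself; starts to move at 1.2 N, fully down at 4 N.
- button_wide_top (a point): centre of the top face of the widest button's round cap, 40 mm in diameter, 10 mm above its round black housing and 38 mm above the bench; pressed straight down. The three buttons stand in a row 62 mm apart, in any order.
- button_medium (a joint): press depth of the middle-sized button (29 mm cap) of the keypad, in m: 0 up, 0.006 fully down; it counts as pressed beyond 0.004 and as up below 0.002. Springs back by itself; starts to move at 1.2 N, fully down at 4 N.
- button_medium_top (a point): centre of the top face of the middle-sized button's round cap, 29 mm in diameter, 10 mm above its round black housing and 38 mm above the bench; pressed straight down. The three buttons stand in a row 62 mm apart, in any order.
- button_narrow (a joint): press depth of the narrowest button (19 mm cap) of the keypad, in m: 0 up, 0.006 fully down; it counts as pressed beyond 0.004 and as up below 0.002. Springs back by itself; starts to move at 1.2 N, fully down at 4 N.
- button_narrow_top (a point): centre of the top face of the narrowest button's round cap, 19 mm in diameter, 10 mm above its round black housing and 38 mm above the bench; pressed straight down. The three buttons stand in a row 62 mm apart, in any order.
- tin_a_mid (a point): one of three closed steel tins alike in every look: upright cylinder 58 mm in diameter (all the way up) and 75 mm tall, loose, standing on the shelf. This point is its centre, half-way up (37.5 mm above its underside); z is the tin's axis. Mass somewhere between 0.15 and 0.62 kg; the heaviest is at least 0.2 kg heavier than either other. The three names stand in any order along the shelf.
- tin_b_mid (a point): one of three closed steel tins alike in every look: upright cylinder 58 mm in diameter (all the way up) and 75 mm tall, loose, standing on the shelf. This point is its centre, half-way up (37.5 mm above its underside); z is the tin's axis. Mass somewhere between 0.15 and 0.62 kg; the heaviest is at least 0.2 kg heavier than either other. The three names stand in any order along the shelf.
- tin_c_mid (a point): one of three closed steel tins alike in every look: upright cylinder 58 mm in diameter (all the way up) and 75 mm tall, loose, standing on the shelf. This point is its centre, half-way up (37.5 mm above its underside); z is the tin's axis. Mass somewhere between 0.15 and 0.62 kg; the heaviest is at least 0.2 kg heavier than either other. The three names stand in any order along the shelf.
- wooden_box: bystander: small closed wooden box with a hook catch, 82 x 92 x 55 mm tall, standing on the shelf beyond its left-hand tin; origin at the centre of its underside. To be left alone.
- padlock: bystander: black padlock lying flat on the shelf beyond the right-hand tin, body 45 x 46 x 22 mm, shackle reaching to 54 mm from the origin along its x; origin at the centre of the body's underside. To be left alone.
- latch_plate: bystander: grey plastic latch plate, 50 x 30 x 16 mm, near the shelf's right-hand end; origin at the centre of its underside. To be left alone.
- hinge: bystander: silver hinge lying open on the bench at the robot's right, 52 x 60 x 9 mm; origin at the centre of its underside. To be left alone.
Not all that is in view belongs to the job. What is shaped like the part that bears tin_a_mid but purple or yellow is not meant.

How it is judged:
By the outcome, as a careful person would: the job done as asked, in the order asked, and still so for the second after the job is handed in, while the arm keeps its last pose, push and grip.
It also fails if it takes over 72 s, if anything falls off the work surface, if the arm or the gripper's body presses on something with over 40 N, if the wrist force passes 120 N, or if a joint passes its speed limit or range.

### The arm

A 6-joint arm with a two-finger parallel gripper is mounted at the origin on the work surface. World frame = base frame: x ahead of the robot, y to its left, z up, the work surface at z = 0. Lengths are in m, angles in rad, forces in N, time in s.
With the tool pointing down it reaches from about 0.35 to 0.775 m from the base axis. Payload 7.3 kg.
Tool frame: the origin (TCP) lies at the centre of the arm's flange, where the gripper is bolted on; the fingertips stand 178 mm ahead of it and the grasp point (between the pads) lies 159 mm ahead of it; z points along the fingers, y is the direction in which the jaws open and shut (so a half turn about z gives the same grasp; the last joint's range is limited). The gripper opens to 92 mm and grips with 3 to 60 N. Pads are 19 mm wide; open, the fingers measure 130 mm over their backs; the gripper's body (75 mm by 190 mm) begins 47 mm behind the grasp point.
Start: joints at [-1.411, 0.342, 1.524, -0, 1.275, -0.146], TCP at [0.158, -0.501, 0.405] pointing down, gripper open.
Joint ranges: [-2.53, 2.53], [-0.77, 2.02], [0.04, 2.7], [-1, 4.14], [0.28, 2.66], [-3.11, 3.11]. Speed limits (rad/s): [2.57, 2.57, 3.14, 3.14, 3.14, 3.14].

### API

Orientations are given as a unit quaternion [w, x, y, z].
In Python, from station import arm, read_camera gives the robot as it stands.
- The arm moves only by the tool servo_tool, never from a script. Its argument "moves" is a list of rows, each a list of 3 entries, a list of its own where there are three numbers: the shift along the tool's x, y, z in m, then the turn about the tool's z in degrees, then the finger opening in m, from 0 to 0.0918. A call has 1 to 8 rows; each row shifts and turns the commanded pose from where the row before left it, along the tool's axes as they then stand; what a row does not reach is not made up. A row lasts 1/10 s, in which the tool goes at most 50 mm and 8.59 degrees, less where a joint would pass 70% of its speed; a pose out of reach is approached as far as the arm can. A call is refused whole if a number of a shift passes 0.05 or a number of a turn 8.59, either way. A call with a gripper value outside its range is refused whole. The fingers move at their own pace and stop on an object; "force" is the grip in N (left out, the last holds). Time passes only in rows, so rows that do not move let the fingers close. It gives the time, the measured TCP pose, the force and the opening at its end, in the units of the state.
- arm.read_state(): the state, without advancing time (a new reading comes with each control period).
- read_camera(name): name is "scene" or "top"; returns a dict with "img" (480x640x3 uint8, red, green, blue), "intrinsics" (3x3 intrinsics, pixels), "R" (3x3) and "t" (3): a world point X has camera coordinates R X + t. Camera axes: x right, y down, z forward; pixel columns grow to the right and rows downward; lengths in m; the calibration is good to about 2 mm. A picture is of the moment at which its call begins. There is no depth.
- arm.job_done(): hands the job in, once; it reports no verdict.
The state is a dict: "clock": time; "qpos": joint angles; "dq": joint speeds; "joint_efforts": joint torques, N m; "eef_pos": TCP position; "tcp_rot": TCP orientation; "force": force on the tool from outside, world axes, zero at the start; "torque": the same for the moment, N m; "finger_gap": finger opening in m.
Only numpy, scipy, OpenCV 4.12 (cv2) and the standard library are available. Lean on these libraries where they do the work, as an engineer would, in place of code of your own. Each camera call takes 0.05 s, during which the arm holds its last target. There are 200 camera calls.

## Working session

There is one attempt and no reset: what is moved stays moved. The work goes in short steps, Python scripts to look and compute and a tool call to move; the robot and the scene stay as the last step left them, time stands still between calls to the robot, and variables do not carry over. Pictures are saved under pics/ and viewed, about 8 in all and at most 12, crops included, and the job is handed in when it is done.

Besides the shell and the picture viewer there is one more tool, called as a command line: name --argument value ..., lists and objects as JSON in quotes. servo_tool: Moves the arm, as the interface text tells. Its arguments: {"type":"object","properties":{"moves":{"type":"array","items":{"type":"array"}},"force":{"type":"number"}},"required":["moves"]}

```bash
mkdir -p pics; python3 - <<'E'
from station import arm, read_camera
import cv2,numpy as np
for n in("scene","top"):
    c=read_camera(n); cv2.imwrite(f"pics/{n}0.png",c["img"][:,:,::-1]); np.savez(n+"0.npz",**c)
    print(n,c["intrinsics"].tolist(),np.round(c["R"],3).tolist(),np.round(c["t"],3).tolist(), np.round(-c["R"].T@c["t"],3))
print(arm.read_state())
E
```

```text
scene [[445.44167338164795, 0.0, 311.0688464609659], [0.0, 445.44167338164795, 240.81580908427247], [0.0, 0.0, 1.0]] [[-0.885, 0.466, 0.017], [0.308, 0.612, -0.728], [-0.349, -0.639, -0.685]] [0.585, -0.128, 1.111] [0.945 0.515 0.658]
top [[507.8467839698722, 0.0, 323.833736192396], [0.0, 507.8467839698722, 235.56067758199882], [0.0, 0.0, 1.0]] [[0.003, -1.0, 0.012], [-0.989, -0.004, -0.146], [0.146, -0.011, -0.989]] [-0.028, 0.629, 1.022] [ 0.474 -0.014  1.103]
{'clock': 0.1, 'qpos': array([-1.41099071e+00,  3.42654227e-01,  1.52488844e+00,  5.84528852e-06,
        1.27539511e+00, -1.46011470e-01]), 'dq': array([-0.00257195, -0.00082122, -0.00336956,  0.00061256, -0.00071968,
        0.00158085]), 'joint_efforts': array([ 1.66251535e-03, -4.32004237e+01, -2.44695371e+01,  7.18853949e-02,
        5.25959185e-02, -5.04968534e-05]), 'eef_pos': array([ 0.15806168, -0.50052634,  0.40412522]), 'tcp_rot': array([-6.72565844e-04,  9.88332155e-01,  1.52312504e-01, -1.84326573e-06]), 'force': array([0.00730809, 0.33731016, 0.1101989 ]), 'torque': array([ 0.03059507, -0.00696606,  0.00718522]), 'finger_gap': 0.09205656088520359}
```

View pics/top0.png

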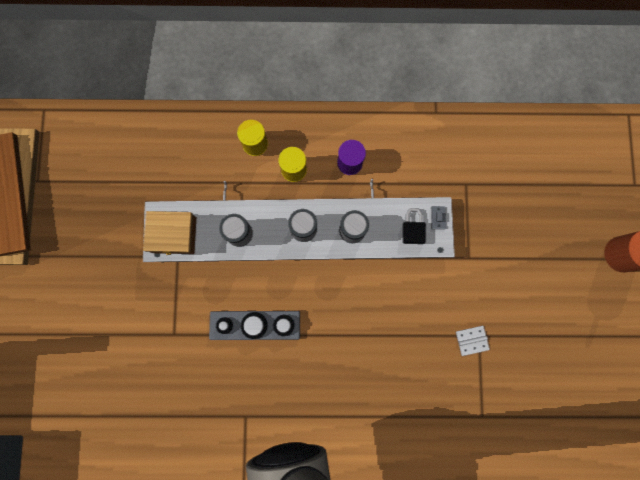

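View pics/scene0.png

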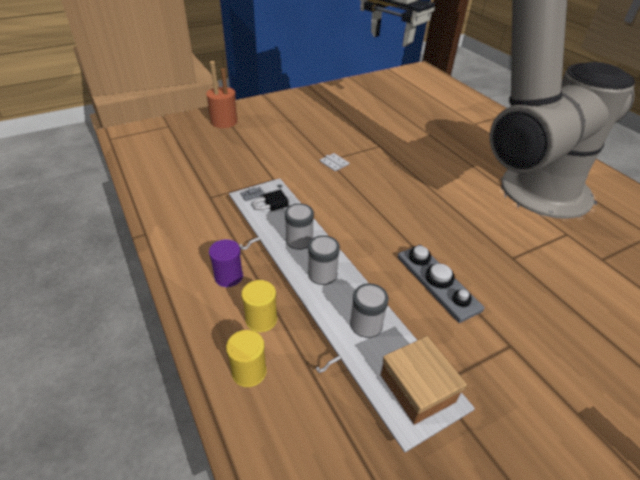

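Top view: the tin tops are at about (235,229), (302,223) and (354,225). The button caps are narrow (224,326), wide (254,325) and medium (284,325). The scene view agrees with this. Next I'll measure them precisely.

```bash
cat > h.py <<'E'
import numpy as np,cv2
def ray(c,uv,z):
    K,R,t=c["intrinsics"],c["R"],c["t"]; o=-R.T@t
    d=R.T@np.linalg.solve(K,[uv[0],uv[1],1.]); return o+d*(z-o[2])/d[2]
def proj(c,X):
    p=c["intrinsics"]@(c["R"]@np.asarray(X)+c["t"]); return p[:2]/p[2]
def draw(c,img,p,r,z0,s,off):
    for z in z0:
        a=np.linspace(0,2*np.pi,60)
        q=np.array([(proj(c,[p[0]+r*np.cos(b),p[1]+r*np.sin(b),z])-off+.5)*s-.5 for b in a])
        cv2.polylines(img,[np.round(q).astype(int)],True,(0,0,255),1)
E
python3 - <<'E'
import numpy as np,cv2
from h import *
c=dict(np.load("top0.npz")); g=cv2.cvtColor(c["img"],cv2.COLOR_RGB2GRAY)
sc=dict(np.load("scene0.npz"))
# shelf edges: bright low-sat
x0,y0,s=200,190,5
top=cv2.resize(c["img"][190:350,200:400,::-1],None,fx=4,fy=4,interpolation=cv2.INTER_CUBIC)
hsv=cv2.cvtColor(c["img"],cv2.COLOR_RGB2HSV)
# caps: bright blobs
m=((hsv[...,1]<60)&(g>120)).astype(np.uint8); m[:305]=0;m[345:]=0;m[:,:205]=0;m[:,305:]=0
n,l,st,ce=cv2.connectedComponentsWithStats(m)
for i in range(1,n):
    if st[i,4]>30:
        p=ray(c,ce[i],.038); print("cap",ce[i],st[i],p)
sat=((hsv[...,1]<60)&(g>90)).astype(np.uint8); sat[:190]=0;sat[270:]=0
cs,_=cv2.findContours(sat,cv2.RETR_EXTERNAL,cv2.CHAIN_APPROX_NONE)
k=max(cs,key=cv2.contourArea); r=cv2.minAreaRect(k); print(r)
print("shelf",[ray(c,b,.03).round(3).tolist() for b in cv2.boxPoints(r)])
up=cv2.resize(g[190:260,200:400],None,fx=4,fy=4,interpolation=cv2.INTER_CUBIC)
h=cv2.HoughCircles(cv2.GaussianBlur(up,(5,5),0),cv2.HOUGH_GRADIENT,1,150,param1=100,param2=15,minRadius=52,maxRadius=70)
for u,v,rr in h[0]:
    uv=((u+.5)/4-.5+200,(v+.5)/4-.5+190); p=ray(c,uv,.105); print("tin",uv,rr/4,p)
    draw(c,top,p,.029,(.105,),4,np.array([200,190]))
    print("scene px",proj(sc,[p[0],p[1],.105]))
cv2.imwrite("pics/ov.png",top)
E
```

```text
cap [252.61678832 325.33211679] [244 316  18  19 274] [0.44275833 0.1201816  0.038     ]
cap [282.86330935 325.07913669] [277 319  13  13 139] [0.44342313 0.05786932 0.038     ]
cap [222.61111111 325.38888889] [219 322   8   8  54] [0.442494   0.18191603 0.038     ]
((298.06011962890625, 224.6658477783203), (69.34052276611328, 311.08001708984375), 89.22052001953125)
shelf [[0.725, 0.365, 0.03], [0.738, -0.307, 0.03], [0.586, -0.304, 0.03], [0.575, 0.355, 0.03]]
tin (np.float32(302.5), np.float32(223.25)) 14.75 [0.64527383 0.01716026 0.105     ]
scene px [324.28727435 243.78836753]
tin (np.float32(353.0), np.float32(227.75)) 15.025 [ 0.63666419 -0.0834617   0.105     ]
scene px [303.16427371 210.64124098]
tin (np.float32(238.75), np.float32(232.25)) 13.925 [0.62655695 0.14341376 0.105     ]
scene px [371.72854362 287.84682531]
```

View pics/ov.png

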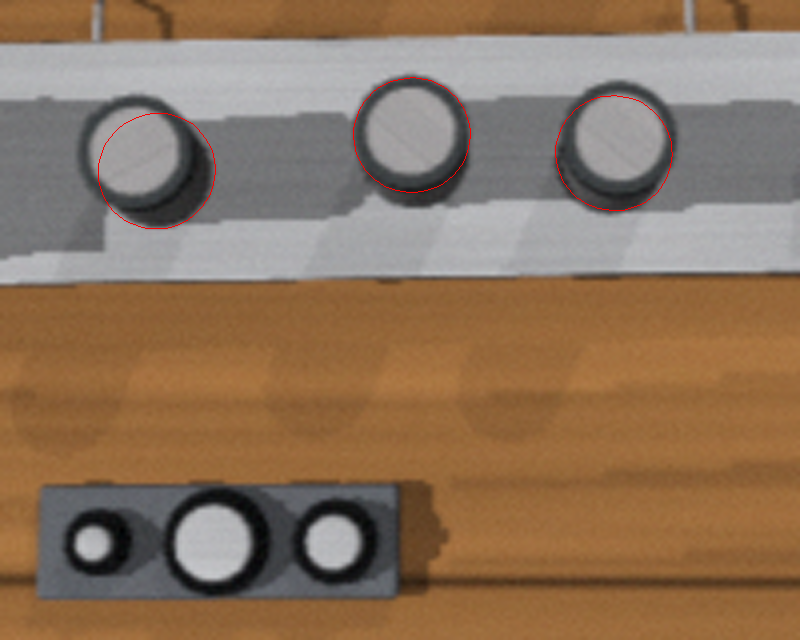

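The overlay fits the middle tin, but the Hough circles missed the outer two. I'll read the tins from their lid discs instead, at crop positions of about (134,152), (410,131) and (620,139).

```bash
python3 - <<'E'
import numpy as np
from h import *
c=dict(np.load("top0.npz")); sc=dict(np.load("scene0.npz"))
for u,v in((135,152),(411,132),(619,139)):
    p=ray(c,((u+.5)/4-.5+200,(v+.5)/4-.5+190),.105); print(p.round(4),[proj(sc,[p[0],p[1],z]).round(0) for z in(.105,.03)])
E
```

```text
[0.6358 0.1543 0.105 ] [array([371., 294.]), array([366., 322.])]
[0.6465 0.0174 0.105 ] [array([324., 244.]), array([322., 272.])]
[ 0.6435 -0.0862  0.105 ] [array([299., 211.]), array([299., 239.])]
```

servo_tool --moves '[[[0.03,-0.04,0],-8.5,0],[[0.035,-0.035,0],-8.5,0],[[0.035,-0.035,0],-8.5,0],[[0.035,-0.035,0],-8.5,0],[[0.04,-0.025,0],-8.5,0],[[0.04,-0.02,0],-8.5,0],[[0.045,-0.01,0],-8.5,0],[[0.045,0,0],-8.5,0]]' --force 20

```text
clock: 0.9
eef_pos: [0.2261, -0.1258, 0.4046]
tcp_rot: [0.0, 0.733, 0.681, 0.0]
force: [1.1, -0.5, 1.0]
finger_gap: 0.0324
```

servo_tool --moves '[[[0.03,0.025,0.01],-4.2,0],[[0.031,0.027,0.02],0,0],[[0.031,0.028,0.02],0,0],[[0.031,0.028,0.02],0,0],[[0.031,0.028,0.02],0,0],[[0.031,0.028,0.02],0,0],[[0.031,0.028,0.02],0,0],[[0.031,0.027,0.02],0,0]]'

```text
clock: 1.7
eef_pos: [0.4499, 0.1181, 0.2535]
tcp_rot: [-0.0, 0.709, 0.706, -0.0]
force: [1.6, -0.9, 0.6]
finger_gap: 0.0007
```

servo_tool --moves '[[[0,0,0],0,0],[[0,0,0],0,0],[[0,0,0],0,0]]'

```text
clock: 2.0
eef_pos: [0.4484, 0.1159, 0.2549]
tcp_rot: [-0.0, 0.709, 0.705, -0.0]
force: [0.6, -0.2, -0.5]
finger_gap: 0.0007
```

```bash
python3 - <<'E'
from station import arm, read_camera
import cv2
s=arm.read_state(); print(s["eef_pos"],s["qpos"],s["force"])
a=read_camera("scene")["img"][180:340,380:540,::-1]; b=read_camera("top")["img"][260:420,170:330,::-1]
cv2.imwrite("pics/p1.png",cv2.resize(cv2.hconcat([a,b]),None,fx=2.5,fy=2.5,interpolation=2))
E
```

```text
[0.44842865 0.11588817 0.25491666] [ 8.72631018e-02  4.21868652e-01  1.88661323e+00 -3.31837160e-04
  8.33745200e-01  9.25758377e-02] [ 0.56474036 -0.24176648 -0.50255157]
```

View pics/p1.png

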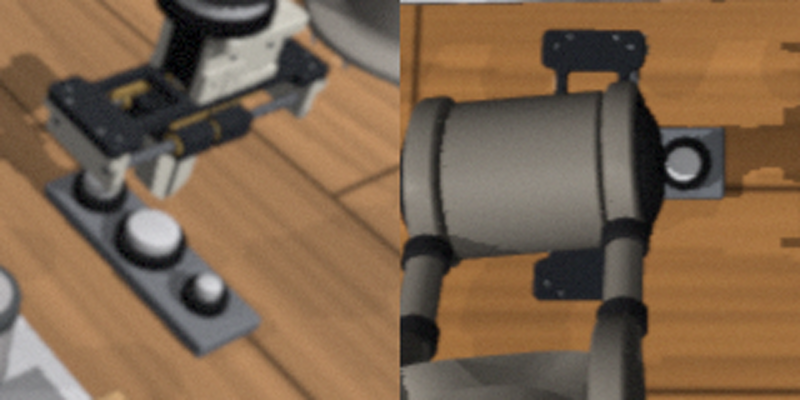

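```bash
python3 - <<'E'
from h import *
sc=dict(np.load("scene0.npz"))
for X in([.4484,.1159,.077],[.4484,.1159,.124],[.443,.12,.038],[.443,.058,.038],[.443,.182,.038]):
    print(X,(proj(sc,X)-[380,180])*2.5)
E
```

```text
[0.4484, 0.1159, 0.077] [155.49200054 186.35254389]
[0.4484, 0.1159, 0.124] [169.88633649 139.81113635]
[0.443, 0.12, 0.038] [153.37246114 223.47005028]
[0.443, 0.058, 0.038] [102.90801072 172.9519984 ]
[0.443, 0.182, 0.038] [208.75137348 278.90778405]
```

The pads look about 40 mm apart here, although the gap reads 0.7 mm. I'll zoom in to check.

```bash
python3 - <<'E'
from station import read_camera
import cv2
a=read_camera("scene")["img"][190:290,390:520,::-1]
cv2.imwrite("pics/p2.png",cv2.resize(a,None,fx=6,fy=6,interpolation=2))
E
```

```text
(no output)
```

View pics/p2.png

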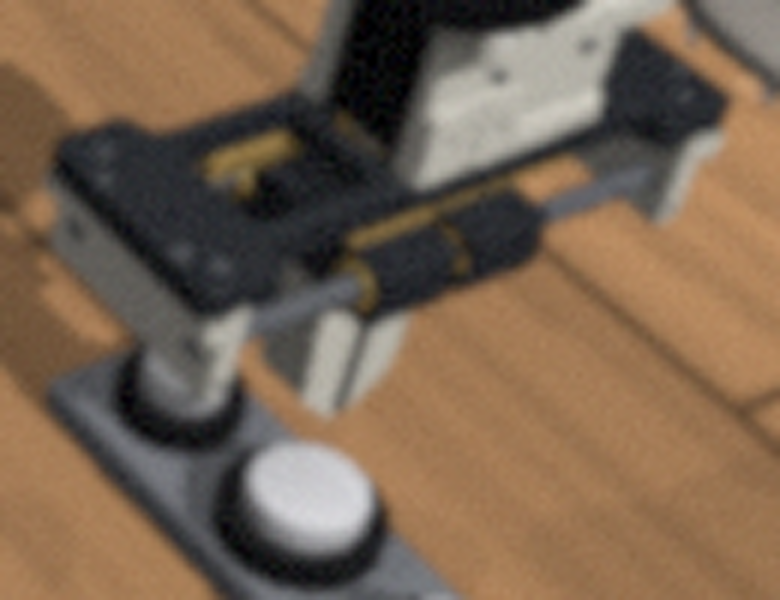

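The fingers are closed, tip at about (340,400) in this crop. The left-hand piece is only the gripper's end bracket. The cap top is at about (311,493). Next: press the wide button.

servo_tool --moves '[[[0.005,-0.005,0.015],0,0],[[0,0,0.015],0,0],[[0,0,0.006],0,0],[[0,0,0.005],0,0],[[0,0,0.002],0,0],[[0,0,0.002],0,0],[[0,0,0.0005],0,0],[[0,0,0],0,0]]'

```text
clock: 2.95
eef_pos: [0.444, 0.1211, 0.2101]
tcp_rot: [0.0, 0.709, 0.705, -0.0]
force: [-4.4, -4.2, 9.9]
finger_gap: 0.0007
```

servo_tool --moves '[[[0,0,0.0005],0,0],[[0,0,0],0,0]]'

```text
clock: 3.15
eef_pos: [0.444, 0.1212, 0.21]
tcp_rot: [0.0, 0.709, 0.705, 0.0]
force: [-5.9, -3.8, 14.2]
finger_gap: 0.0005
```

servo_tool --moves '[[[0,0,-0.015],0,0],[[0,0,-0.02],0,0],[[-0.03,0,0],0,0],[[-0.0325,0,0],0,0],[[0,0,0],0,0],[[0,0,0],0,0]]'

```text
clock: 3.75
eef_pos: [0.444, 0.0586, 0.244]
tcp_rot: [0.0, 0.71, 0.705, 0.0]
force: [-0.3, 0.6, -0.5]
finger_gap: 0.0004
```

servo_tool --moves '[[[0,0,0.012],0,0],[[0,0,0.012],0,0],[[0,0,0.004],0,0],[[0,0,0.004],0,0],[[0,0,0.0025],0,0],[[0,0,0.0005],0,0],[[0,0,0],0,0],[[0,0,0],0,0]]'

```text
clock: 4.55
eef_pos: [0.4435, 0.0596, 0.21]
tcp_rot: [-0.0, 0.709, 0.705, 0.0]
force: [-4.7, 3.9, 16.3]
finger_gap: 0.0007
```

servo_tool --moves '[[[0,0,-0.015],0,0],[[0,0,-0.02],0,0],[[0.04,-0.001,0],0,0],[[0.042,-0.0005,0],0,0],[[0.0415,0,0],0,0],[[0,0,0],0,0],[[0,0,0],0,0],[[0,0,0],0,0]]'

```text
clock: 5.35
eef_pos: [0.4428, 0.1819, 0.2437]
tcp_rot: [0.0, 0.709, 0.705, -0.0]
force: [0.1, -0.7, -0.1]
finger_gap: 0.0007
```

```bash
python3 - <<'E'
from station import read_camera,arm
import cv2
print(arm.read_state()["eef_pos"])
a=read_camera("scene")["img"][210:320,390:520,::-1]
cv2.imwrite("pics/p3.png",cv2.resize(a,None,fx=5,fy=5,interpolation=2))
E
```

```text
[0.4428321  0.18188155 0.24368923]
```

View pics/p3.png

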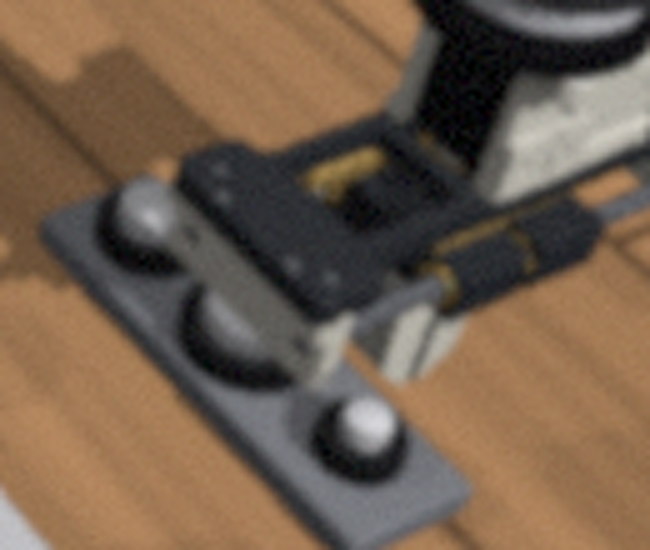

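The fingertip, lowered by calculation, lands at about (371,418) in this crop, and the narrow cap's top is at about (370,422). They line up, so I'll press.

servo_tool --moves '[[[0,0,0.012],0,0],[[0,0,0.012],0,0],[[0,0,0.004],0,0],[[0,0,0.004],0,0],[[0,0,0.0025],0,0],[[0,0,0.0005],0,0],[[0,0,0],0,0],[[0,0,0],0,0]]'

```text
clock: 6.2
eef_pos: [0.4428, 0.1817, 0.21]
tcp_rot: [0.0, 0.709, 0.705, -0.0]
force: [-3.9, -5.7, 14.3]
finger_gap: 0.0005
```

servo_tool --moves '[[[0,0,-0.015],0,0],[[0,0,-0.045],0,0],[[0,0,-0.045],0,0.0918],[[-0.007,0.047,0],0,0.0918],[[-0.007,0.048,0],0,0.0918],[[-0.007,0.048,0],0,0.0918],[[-0.0065,0.048,0],0,0.0918],[[0,0.002,0],0,0.0918]]'

```text
clock: 7.0
eef_pos: [0.64, 0.152, 0.3126]
tcp_rot: [0.001, 0.71, 0.704, 0.001]
force: [-0.3, -0.5, 0.1]
finger_gap: 0.0439
```

servo_tool --moves '[[[0,0,0],0,0.0918],[[0,0,0],0,0.0918],[[0,0,0],0,0.0918]]'

```text
clock: 7.3
eef_pos: [0.6347, 0.1544, 0.3142]
tcp_rot: [-0.0, 0.709, 0.706, -0.0]
force: [0.6, -0.0, 1.5]
finger_gap: 0.0677
```

```bash
python3 - <<'E'
from station import read_camera,arm
import cv2
s=arm.read_state();print(s["eef_pos"],s["qpos"],s["force"],s["finger_gap"])
a=read_camera("scene")["img"][190:350,260:480,::-1]
cv2.imwrite("pics/p4.png",cv2.resize(a,None,fx=3.6,fy=3.6,interpolation=2))
E
```

```text
[0.63467123 0.15437292 0.31418232] [1.21360765e-01 6.51097014e-01 1.26217836e+00 1.69193778e-05
 1.22856178e+00 1.25520111e-01] [ 0.58321784 -0.02696047  1.52664997] 0.06768665265118226
```

View pics/p4.png

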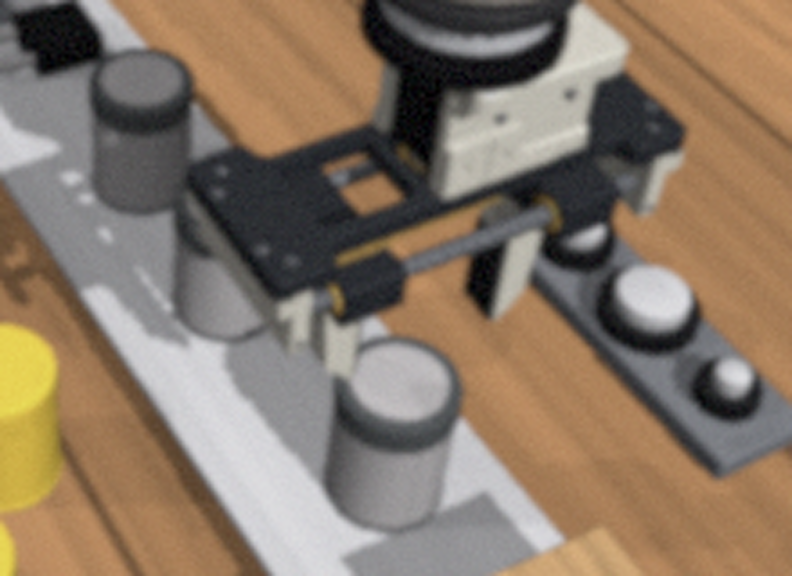

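All three buttons are up. The left tin is clear below the open fingers, lid at about (400,383) in this crop. I'll descend, then grip.

servo_tool --moves '[[[0,0.001,0],0,0.0918],[[0,0,0],0,0.0918],[[0,0,0.02],0,0.0918],[[0,0,0.025],0,0.0918],[[0,0,0.025],0,0.0918],[[0,0,0.011],0,0.0918],[[0,0,0],0,0.0918],[[0,0,0],0,0.0918]]'

```text
clock: 8.15
eef_pos: [0.6371, 0.154, 0.2336]
tcp_rot: [0.0, 0.709, 0.705, 0.001]
force: [0.1, -0.3, 0.6]
finger_gap: 0.0916
```

servo_tool --moves '[[[0,0,0],0,0.05],[[0,0,0],0,0.05],[[0,0,0],0,0.05],[[0,0,0],0,0.05],[[0,0,0],0,0.05],[[0,0,0],0,0.05]]' --force 30

```text
clock: 8.75
eef_pos: [0.6368, 0.154, 0.233]
tcp_rot: [0.0, 0.709, 0.705, 0.0]
force: [-1.0, 0.3, 0.9]
finger_gap: 0.0576
```

servo_tool --moves '[[[0,0,-0.005],0,0.05],[[0,0,-0.015],0,0.05],[[0,0,-0.02],0,0.05],[[0,0,-0.02],0,0.05],[[0,0,-0.01],0,0.05],[[0,0,0],0,0.05],[[0,0,0],0,0.05],[[0,0,0],0,0.05]]'

```text
clock: 9.55
eef_pos: [0.6364, 0.1539, 0.3014]
tcp_rot: [-0.001, 0.709, 0.705, -0.001]
force: [0.1, -1.0, -3.2]
finger_gap: 0.0575
```

servo_tool --moves '[[[0,0,0],0,0.05],[[0,0,0],0,0.05],[[0,0,0],0,0.05]]'

```text
clock: 9.85
eef_pos: [0.6367, 0.154, 0.3022]
tcp_rot: [-0.0, 0.709, 0.705, -0.0]
force: [-1.1, -0.1, -1.8]
finger_gap: 0.0575
```

```bash
cat > w.py <<'E'
from station import read_camera,arm
import numpy as np
f=[]
for i in range(8):
    read_camera("top"); s=arm.read_state(); f.append(np.r_[s["force"],s["joint_efforts"][1:3],s["torque"]])
print(np.mean(f,0).round(2),np.std(f,0).round(2),s["eef_pos"],s["finger_gap"],s["clock"])
E
python3 w.py
```

```text
[-6.000e-02  1.200e-01 -2.400e+00 -5.949e+01 -2.445e+01 -2.000e-02
 -9.000e-02 -0.000e+00] [0.39 0.3  0.4  0.02 0.02 0.02 0.03 0.02] [0.63673292 0.15395563 0.30273808] 0.05739226188137582 10.25
```

Left tin: about 2.4 N. Setting it back down.

servo_tool --moves '[[[0,0,0.015],0,0.05],[[0,0,0.02],0,0.05],[[0,0,0.02],0,0.05],[[0,0,0.01],0,0.05],[[0,0,0.004],0,0.05],[[0,0,0.001],0,0.05],[[0,0,0],0,0.05],[[0,0,0],0,0.05]]'

```text
clock: 11.05
eef_pos: [0.637, 0.154, 0.2334]
tcp_rot: [0.001, 0.709, 0.705, 0.001]
force: [0.3, 1.0, -2.8]
finger_gap: 0.0577
```

servo_tool --moves '[[[0,0,0],0,0.0918],[[0,0,0],0,0.0918],[[0,0,0],0,0.0918],[[0,0,0],0,0.0918],[[0,0,0],0,0.0918]]'

```text
clock: 11.55
eef_pos: [0.6367, 0.154, 0.2328]
tcp_rot: [0.0, 0.709, 0.705, 0.0]
force: [-0.8, 0.5, 0.9]
finger_gap: 0.0903
```

servo_tool --moves '[[[0,0,-0.02],0,0.0918],[[0,0,-0.03],0,0.0918],[[0,0,-0.03],0,0.0918],[[-0.045,0.003,0],0,0.0918],[[-0.046,0.003,0],0,0.0918],[[-0.0455,0.004,0],0,0.0918],[[0,0,0],0,0.0918],[[0,0,0],0,0.0918]]'

```text
clock: 12.35
eef_pos: [0.6461, 0.0162, 0.3126]
tcp_rot: [-0.0, 0.71, 0.704, 0.0]
force: [0.7, 0.2, -0.7]
finger_gap: 0.0918
```

```bash
python3 w.py; python3 - <<'E'
from station import read_camera
import cv2
a=read_camera("scene")["img"][150:350,260:480,::-1]
cv2.imwrite("pics/p5.png",cv2.resize(a,None,fx=3,fy=3,interpolation=2))
E
```

```text
[ 4.100e-01 -4.000e-02  2.600e-01 -5.694e+01 -2.376e+01 -3.000e-02
 -1.200e-01  1.000e-02] [0.5  0.44 0.41 0.01 0.03 0.02 0.03 0.03] [0.64601736 0.01836636 0.31270584] 0.09181681056494882 12.75
```

View pics/p5.png

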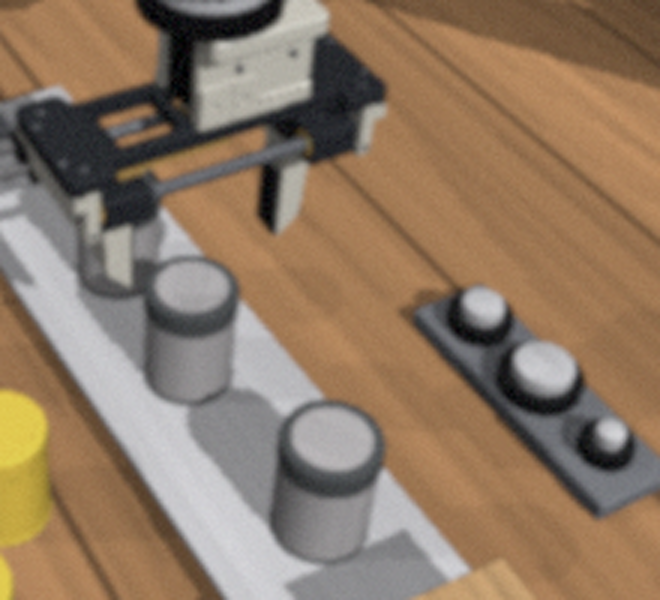

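The left tin is standing back in place, lid at (333,440) in this crop. The gripper is over the middle tin, lid at (193,290).

servo_tool --moves '[[[-0.001,0,0.02],0,0.0918],[[0,0,0.025],0,0.0918],[[0,0,0.025],0,0.0918],[[0,0,0.01],0,0.0918],[[0,0,0],0,0.0918],[[0,0,0],0,0.0918]]'

```text
clock: 13.4
eef_pos: [0.6465, 0.0165, 0.2337]
tcp_rot: [0.001, 0.709, 0.705, 0.0]
force: [0.3, 0.1, 0.9]
finger_gap: 0.0915
```

servo_tool --moves '[[[0,0,0],0,0.05],[[0,0,0],0,0.05],[[0,0,0],0,0.05],[[0,0,0],0,0.05],[[0,0,0],0,0.05],[[0,0,0],0,0.05]]' --force 30

```text
clock: 14.0
eef_pos: [0.6463, 0.0164, 0.2331]
tcp_rot: [0.001, 0.709, 0.705, 0.0]
force: [0.4, -0.1, 1.3]
finger_gap: 0.0575
```

servo_tool --moves '[[[0,0,-0.005],0,0.05],[[0,0,-0.015],0,0.05],[[0,0,-0.02],0,0.05],[[0,0,-0.02],0,0.05],[[0,0,-0.01],0,0.05],[[0,0,0],0,0.05],[[0,0,0],0,0.05],[[0,0,0],0,0.05]]'

```text
clock: 14.8
eef_pos: [0.6457, 0.0165, 0.3015]
tcp_rot: [-0.001, 0.709, 0.705, -0.001]
force: [-0.0, -0.3, -2.1]
finger_gap: 0.0577
```

```bash
python3 w.py
```

```text
[ 1.300e-01  6.000e-02 -2.890e+00 -5.890e+01 -2.434e+01 -4.000e-02
 -9.000e-02 -2.000e-02] [0.75 0.32 0.43 0.18 0.06 0.03 0.03 0.03] [0.64605361 0.01642919 0.30246749] 0.05725573222731899 15.2
```

Middle tin: about 2.9 N, which is close to the left one. Put it back and go to the right-hand tin.

servo_tool --moves '[[[0,0,0.015],0,0.05],[[0,0,0.02],0,0.05],[[0,0,0.02],0,0.05],[[0,0,0.01],0,0.05],[[0,0,0.004],0,0.05],[[0,0,0.001],0,0.05],[[0,0,0],0,0.05],[[0,0,0],0,0.05]]'

```text
clock: 16.0
eef_pos: [0.6463, 0.0164, 0.2334]
tcp_rot: [0.001, 0.709, 0.705, 0.0]
force: [-0.3, -0.4, -3.2]
finger_gap: 0.0575
```

servo_tool --moves '[[[0,0,0],0,0.0918],[[0,0,0],0,0.0918],[[0,0,0],0,0.0918],[[0,0,0],0,0.0918],[[0,0,0],0,0.0918]]'

```text
clock: 16.5
eef_pos: [0.6461, 0.0164, 0.2329]
tcp_rot: [0.0, 0.709, 0.705, 0.0]
force: [0.6, 0.6, 0.2]
finger_gap: 0.0902
```

servo_tool --moves '[[[0,0,-0.02],0,0.0918],[[0,0,-0.03],0,0.0918],[[0,0,-0.03],0,0.0918],[[-0.034,-0.001,0],0,0.0918],[[-0.034,-0.001,0],0,0.0918],[[-0.0345,-0.001,0],0,0.0918],[[0,0,0],0,0.0918],[[0,0,0],0,0.0918]]'

```text
clock: 17.3
eef_pos: [0.6425, -0.0867, 0.3126]
tcp_rot: [-0.0, 0.709, 0.705, 0.0]
force: [-0.1, 0.9, 0.4]
finger_gap: 0.0914
```

```bash
python3 w.py; python3 - <<'E'
from station import read_camera
import cv2
a=read_camera("scene")["img"][120:350,220:440,::-1]
cv2.imwrite("pics/p6.png",cv2.resize(a,None,fx=2.6,fy=2.6,interpolation=2))
E
```

```text
[ 1.800e-01  1.200e-01 -4.000e-02 -5.712e+01 -2.379e+01 -1.000e-02
 -1.000e-01  0.000e+00] [0.24 0.77 0.52 0.02 0.04 0.03 0.01 0.02] [ 0.64263208 -0.08530934  0.31273938] 0.09222055670831167 17.7
```

View pics/p6.png

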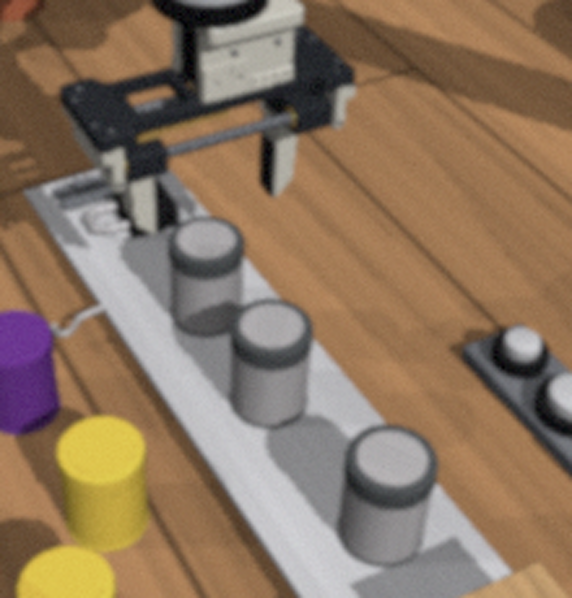

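The left and middle tins stand in place, and the right tin's lid is at (206,242) in this crop, as expected. I'll grip it and lift.

servo_tool --moves '[[[-0.001,0.001,0.02],0,0.0918],[[0,0,0.025],0,0.0918],[[0,0,0.025],0,0.0918],[[0,0,0.01],0,0.0918],[[0,0,0],0,0.0918],[[0,0,0],0,0.0918]]'

```text
clock: 18.35
eef_pos: [0.644, -0.0871, 0.2337]
tcp_rot: [0.001, 0.709, 0.705, 0.0]
force: [0.5, -0.5, 0.0]
finger_gap: 0.0917
```

servo_tool --moves '[[[0,0,0],0,0.05],[[0,0,0],0,0.05],[[0,0,0],0,0.05],[[0,0,0],0,0.05],[[0,0,0],0,0.05],[[0,0,0],0,0.05]]' --force 40

```text
clock: 18.95
eef_pos: [0.644, -0.0871, 0.2332]
tcp_rot: [0.001, 0.709, 0.705, 0.001]
force: [2.7, -0.5, 1.1]
finger_gap: 0.0576
```

servo_tool --moves '[[[0,0,-0.005],0,0.05],[[0,0,-0.015],0,0.05],[[0,0,-0.02],0,0.05],[[0,0,-0.02],0,0.05],[[0,0,-0.01],0,0.05],[[0,0,0],0,0.05],[[0,0,0],0,0.05],[[0,0,0],0,0.05]]'

```text
clock: 19.75
eef_pos: [0.6432, -0.087, 0.3013]
tcp_rot: [-0.001, 0.709, 0.705, -0.001]
force: [-0.5, 0.1, -6.0]
finger_gap: 0.0571
```

```bash
python3 w.py
```

```text
[ 1.100e-01  1.900e-01 -5.270e+00 -6.084e+01 -2.524e+01 -2.000e-02
 -8.000e-02 -0.000e+00] [0.56 0.44 0.46 0.18 0.06 0.02 0.02 0.03] [ 0.64354979 -0.08705328  0.30251932] 0.05752578172510717 20.15
```

Right tin: about 5.3 N, so it is the heaviest. The task says to stand each tin back, so I'll set it down, release, and then grip it again for the final hold.

servo_tool --moves '[[[0,0,0.015],0,0.05],[[0,0,0.02],0,0.05],[[0,0,0.02],0,0.05],[[0,0,0.01],0,0.05],[[0,0,0.004],0,0.05],[[0,0,0.001],0,0.05],[[0,0,0],0,0.05],[[0,0,0],0,0.05]]'

```text
clock: 20.95
eef_pos: [0.6439, -0.0871, 0.2335]
tcp_rot: [0.001, 0.709, 0.705, 0.0]
force: [0.9, -0.1, -5.4]
finger_gap: 0.0575
```

servo_tool --moves '[[[0,0,0],0,0.0918],[[0,0,0],0,0.0918],[[0,0,0],0,0.0918],[[0,0,0],0,0.0918],[[0,0,0],0,0.0918],[[0,0,0],0,0.0918],[[0,0,0],0,0.0918],[[0,0,0],0,0.0918]]'

```text
clock: 21.75
eef_pos: [0.6436, -0.0871, 0.2327]
tcp_rot: [0.0, 0.709, 0.705, -0.0]
force: [0.4, 0.6, -0.5]
finger_gap: 0.0914
```

servo_tool --moves '[[[0,0,0],0,0.05],[[0,0,0],0,0.05],[[0,0,0],0,0.05],[[0,0,0],0,0.05],[[0,0,0],0,0.05],[[0,0,0],0,0.05],[[0,0,0],0,0.05]]' --force 40

```text
clock: 22.45
eef_pos: [0.6437, -0.0871, 0.2328]
tcp_rot: [0.0, 0.709, 0.705, 0.0]
force: [0.8, -0.3, -0.9]
finger_gap: 0.0574
```

servo_tool --moves '[[[0,0,-0.005],0,0.05],[[0,0,-0.015],0,0.05],[[0,0,-0.025],0,0.05],[[0,0,-0.03],0,0.05],[[0,0,-0.03],0,0.05],[[0,0,-0.025],0,0.05],[[0,0,-0.015],0,0.05],[[0,0,-0.005],0,0.05]]'

```text
clock: 23.25
eef_pos: [0.6434, -0.087, 0.3857]
tcp_rot: [0.002, 0.709, 0.705, 0.001]
force: [-0.2, 0.2, -5.5]
finger_gap: 0.0573
```

servo_tool --moves '[[[0,0,0],0,0.05],[[0,0,0],0,0.05],[[0,0,0],0,0.05],[[0,0,0],0,0.05],[[0,0,0],0,0.05],[[0,0,0],0,0.05],[[0,0,0],0,0.05],[[0,0,0],0,0.05]]'

```text
clock: 24.05
eef_pos: [0.6435, -0.0871, 0.3827]
tcp_rot: [0.0, 0.709, 0.705, -0.0]
force: [-0.0, 0.2, -5.1]
finger_gap: 0.0576
```

```bash
python3 w.py; python3 - <<'E'
from station import read_camera
import cv2
a=read_camera("scene")["img"][:,:,::-1]
cv2.imwrite("pics/p7.png",a)
E
```

```text
[ 2.400e-01  6.000e-02 -5.250e+00 -5.973e+01 -2.727e+01 -1.000e-02
 -1.100e-01 -1.000e-02] [0.39 0.64 0.66 0.02 0.01 0.02 0.02 0.02] [ 0.64352927 -0.08704164  0.38270619] 0.05745541336722937 24.45
```

View pics/p7.png

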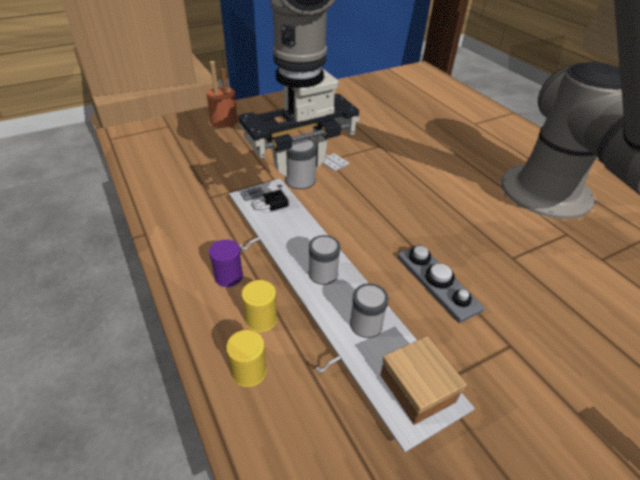

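The right tin is held upright at about (300,165). The other two stand at (323,260) and (369,310), and the bystanders haven't moved. I'm handing the job in.

```bash
python3 -c "
from station import arm
print(arm.job_done())"
```

```text
the job is handed in; nothing more can be done
None
```

I finished the job and handed it in at about 24.5 s, with no failed checks.

- **Buttons:** I pressed wide, then medium, then narrow, each to about 5.9 mm with a push of about 14–16 N. The pictures after the presses show all three back up.
- **Tins:** I lifted each about 7 cm from left to right. They weighed about 2.4 N, 2.9 N and 5.3 N, so the right-hand tin (about 0.54 kg) is the heaviest. Each went back where it stood, including the right-hand one, which I then gripped again.
- **Final state:** The right-hand tin is held upright and still, with its underside about 15 cm above the shelf. In the last picture the other two tins stand in their places, and the padlock, latch plate, hinge and wooden box look untouched.

**Disagreement:** the scene camera put things 2–3 pixels lower than positions computed from the top camera. This was too small to affect any grasp or press.

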